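# Tap three stoppers home in order

## Robot

A 6-joint arm with a two-finger parallel gripper is mounted at the origin on a cart in front of the work surface, level with it; the furniture and walls round the work are solid. World frame = base frame: x ahead of the robot, y to its left, z up, the work surface at z = 0. Lengths are in m, angles in degrees, forces in N, time in s.
With the tool pointing down it reaches from about 0.375 to 0.9 m from the base axis. Payload 3.1 kg.
Tool frame: the origin (TCP) lies midway between the tips of the shut fingers; the grasp point (between the pads) lies bot.pinch_z behind it (bot.pinch_z is the distance from the TCP to the grasp point, in m); z points along the fingers, y is the direction in which the jaws open and shut (so a half turn about z gives the same grasp; the last joint's range is limited). The gripper opens to 87 mm and grips with 3 to 60 N. Pads are 19 mm wide; open, the fingers measure 117 mm over their backs; the gripper's body (75 mm by 190 mm) begins 51 mm behind the grasp point.
Start: joints at [-10.227, 30.224, 82.088, -0, 67.689, -10.227], TCP at [0.625, 0, 0.223] pointing down, gripper open.
Joint ranges: [-176.69, 176.69], [-43.24, 126.21], [12.49, 139.97], [-82, 262], [0, 151.66], [-163.58, 163.58]. Speed limits (degrees/s): [159.86, 159.86, 180, 180, 180, 180].

## Interface

Orientations are given as a 3x3 rotation matrix whose columns are the frame's x, y, z axes.
In Python, from rig import bot gives the robot as it stands.
- The arm moves only by the tool apply_moves, never from a script. Its argument "motion" is text: rows parted by semicolons, each of 7 numbers parted by spaces: the shift along the tool's x, y, z in m, then the turn, a rotation vector about the tool's x, y, z in degrees, then the finger opening in m, from 0 to 0.087. A call has exactly 8 rows; each row is the pose to reach, as a shift and turn from the pose commanded when the call began, along the tool's axes at that moment; what a row does not reach only later rows make up. A row lasts 1/8 s, in which the tool goes at most 62.5 mm and 10.7 degrees, less where a joint would pass 70% of its speed; a pose out of reach is approached as far as the arm can. A call with a gripper value outside its range is refused whole. The fingers move at their own pace and stop on an object; the grip force is fixed at half the most. Time passes only in rows, so rows that repeat a pose let the fingers close, or fill a call up. It gives the time, the measured TCP pose, the force and the opening at its end, in the units of the state.
- bot.read_state(): the state, without advancing time (a new reading comes with each control period).
- bot.capture(name): name is "scene" or "side" or "wrist"; returns the picture (480x640x3 uint8, red, green, blue); there is no depth.
- bot.get_calibration(name): a dict with "fx", "fy", "cx", "cy" (pixels), "D" ([k1, k2, p1, p2, k3] as OpenCV has them; the pictures are not rectified), "rvec" (rotation vector, rad) and "tvec" (3), from world to camera coordinates, as OpenCV has them. Camera axes: x right, y down, z forward; pixel columns grow to the right and rows downward; lengths in m; the calibration is good to about 2 mm. A picture is of the moment at which its call begins: read the wrist's pose just before it. get_calibration takes no time and is no camera call; for the wrist camera it gives the pose at the moment of the call.
- bot.hand_in(): hands the job in, once; it reports no verdict.
Trained networks look in the newest picture that a camera, given by its name, has taken for a name from the list of things; names that differ only in an ending like _2 or _b are one class to them, and where a whole thing is asked for, a point or a joint stands for the part that bears it (a point fixed in the world has none). Each returns a list of dicts, best first, with "p" (0 to 1); they miss things now and then, are a little off and sometimes report something else, mostly with a low value. They report only what shows in the picture. A call takes as long as a camera call.
- bot.find_in(name, camera): "point" ([x, y, z] in m, in world coordinates, good to about 4 mm: the middle of the surface that is visible of it).
The state is a dict: "time_s": time; "joint_positions": joint angles; "qvel": joint speeds; "tau": joint torques, N m; "position": TCP position; "tcp_rot": TCP orientation; "force": force on the tool from outside, world axes, zero at the start; "moment": the same for the moment, N m; "opening": opening from 0.0 (shut) to 1.0 (fully open).
Only numpy, scipy, OpenCV 4.12 (cv2) and the standard library are available. Lean on these libraries where they do the work, as an engineer would, in place of code of your own. Each camera call takes 0.05 s, during which the arm holds its last target.

## Task

Close the three white reagent bottles whose push-in stoppers (grey disc, black rubber button on top) stand proud: with a fingertip tap each stopper lightly from above until it sits fully home, first on the tallest bottle, then on the middle-sized one, then on the shortest. Do not lift, tip or shove the bottles, start none before its turn, and leave the other glassware and bottles where they stand.

Things in the scene. Friction and masses are not known exactly. Their poses are not given: they have to be found in the camera images.
- tall_bottle: the tall one of three loose white plastic reagent bottles of like shape, 72 mm across, rim 135 mm above its foot, standing upright on the bench; weighs 0.2 to 0.55 kg. Origin: centre of its underside, z up along its axis
- tall_top (a point): centre of the top of the tall bottle's push-in stopper: a grey ribbed disc 36 mm across and 9 mm thick, with a black rubber button 29 mm across standing 6 mm above it; the button is springy, about 2.5 N/mm, and gives at most 5 mm. Untouched it is 160 mm above the bench at joint value 0, 150 mm when fully home
- tall_stopper (a joint): how far the tall bottle's stopper has been pushed down (m): 0 to 0.003 at the start, 0.010 is fully home, its disc resting on the bottle's rim (a hard stop under the springy button). It slides straight down against about 2.5 N of friction and stays where it is left; a 5 to 8 N push on the button seats it, over 20 N is rough
- middle_bottle: the middle one of three loose white plastic reagent bottles of like shape, 64 mm across, rim 105 mm above its foot, standing upright on the bench; weighs 0.2 to 0.55 kg. Origin: centre of its underside, z up along its axis
- middle_top (a point): centre of the top of the middle bottle's push-in stopper: a grey ribbed disc 36 mm across and 9 mm thick, with a black rubber button 29 mm across standing 6 mm above it; the button is springy, about 2.5 N/mm, and gives at most 5 mm. Untouched it is 130 mm above the bench at joint value 0, 120 mm when fully home
- middle_stopper (a joint): how far the middle bottle's stopper has been pushed down (m): 0 to 0.003 at the start, 0.010 is fully home, its disc resting on the bottle's rim (a hard stop under the springy button). It slides straight down against about 2.5 N of friction and stays where it is left; a 5 to 8 N push on the button seats it, over 20 N is rough
- short_bottle: the short one of three loose white plastic reagent bottles of like shape, 58 mm across, rim 75 mm above its foot, standing upright on the bench; weighs 0.2 to 0.55 kg. Origin: centre of its underside, z up along its axis
- short_top (a point): centre of the top of the short bottle's push-in stopper: a grey ribbed disc 36 mm across and 9 mm thick, with a black rubber button 29 mm across standing 6 mm above it; the button is springy, about 2.5 N/mm, and gives at most 5 mm. Untouched it is 100 mm above the bench at joint value 0, 90 mm when fully home
- short_stopper (a joint): how far the short bottle's stopper has been pushed down (m): 0 to 0.003 at the start, 0.010 is fully home, its disc resting on the bottle's rim (a hard stop under the springy button). It slides straight down against about 2.5 N of friction and stays where it is left; a 5 to 8 N push on the button seats it, over 20 N is rough
- dish: shallow lidded glass dish, 62 mm across, 15 mm high; loose bystander to leave alone. Origin: centre of its underside
- glass_beaker: glass beaker, 55 mm across, 70 mm high; loose bystander to leave alone. Origin: centre of its underside
- porcelain_crucible: small porcelain crucible, 41 mm across, 31 mm high; loose bystander to leave alone. Origin: centre of its underside
- capped_bottle: white bottle with a ribbed screw cap and no stopper, 48 mm across, 106 mm high; loose bystander to leave alone. Origin: centre of its underside

How it is judged (in metres and radians):
On the way, in this order (a step that is already met when the one before it is completed fails the run):
1. the tall bottle's stopper is home, those of the later bottles still proud (value of joint tall_stopper above 0.008 m and value of joint each of middle_stopper, short_stopper below 0.005 m), for 0.1 s.
2. the middle bottle's stopper is home, those of the later bottles still proud (value of joint middle_stopper above 0.008 m and value of joint short_stopper below 0.005 m), for 0.1 s.
3. the short bottle's stopper is home (value of joint short_stopper above 0.008 m), for 0.1 s.
At the end, for the whole second after the job is handed in: all three stoppers are within 2 mm of fully home, the bottles stand upright (within 3.4 degrees) and at rest on the bench within 25 mm of where they began, and each bystander is within 15 mm of its starting place (value of joint each of tall_stopper, middle_stopper, short_stopper above 0.008 m and angle between each of tall_bottle, middle_bottle, short_bottle's own z axis and vertical below 0.06 rad and distance of each of tall_bottle, middle_bottle, short_bottle from where it was at the start of the episode below 0.025 m and linear speed of each of tall_bottle, middle_bottle, short_bottle below 0.01 m/s and distance of each of dish, glass_beaker, porcelain_crucible, capped_bottle from where it was at the start of the episode below 0.015 m); the robot touches nothing.
It fails at once if a bottle is lifted off the bench (height (world z) of any of tall_bottle, middle_bottle, short_bottle above 0.006 m).
It fails at once if a bottle is tipped by more than 12 degrees (angle between any of tall_bottle, middle_bottle, short_bottle's own z axis and vertical above 0.21 rad).
It fails at once if a bottle is shoved more than 25 mm (distance of any of tall_bottle, middle_bottle, short_bottle from where it was at the start of the episode above 0.025 m).
It fails at once if a bottle or its stopper is struck or pressed with more than 20 N (contact force between any of the arm, the fingers and tall_bottle above 20 N or contact force between any of the arm, the fingers and middle_bottle above 20 N or contact force between any of the arm, the fingers and short_bottle above 20 N).
It fails at once if a bystander is moved more than 15 mm (distance of any of dish, glass_beaker, porcelain_crucible, capped_bottle from where it was at the start of the episode above 0.015 m).
It also fails if it takes over 45 s, if anything falls off the work surface, if the arm or the gripper's body presses on something with over 40 N, if the wrist force passes 120 N, or if a joint passes its speed limit or range.

## Working session

There is one attempt and no reset: what is moved stays moved. The work goes in short steps, Python scripts to look and compute and a tool call to move; the robot and the scene stay as the last step left them, time stands still between calls to the robot, and variables do not carry over. Pictures are saved under pics/ and viewed, and the job is handed in when it is done.

Besides the shell and the picture viewer there is one more tool, called after ">>>" as a command line: name --argument value ..., lists and objects as JSON in quotes. apply_moves: Moves the arm, as the interface text tells. Its arguments: {"type":"object","properties":{"motion":{"type":"string"}},"required":["motion"]}

```bash
ls; mkdir -p pics
python3 - <<'E'
from rig import bot
import cv2,numpy as np
s=bot.read_state();print(s['time_s'],s['position'],s['tcp_rot'],s['force'],s['opening'],bot.pinch_z)
for c in ['scene','side']:
    im=bot.capture(c);cv2.imwrite(f'pics/{c}0.png',im[:,:,::-1])
    for n in ['tall_top','middle_top','short_top','tall_bottle','middle_bottle','short_bottle','capped_bottle','glass_beaker','dish','porcelain_crucible']:
        print(c,n,[(np.round(d['point'],3).tolist(),round(d['p'],2)) for d in bot.find_in(n,c)[:2]])
print(bot.read_state()['time_s'])
E
```

```text
pics
0.0 [6.24271923e-01 1.40165164e-04 2.21590492e-01] [[ 5.24340729e-05  9.99997783e-01 -2.10526426e-03]
 [ 9.99999925e-01 -5.16251948e-05  3.84269382e-04]
 [ 3.84159845e-04 -2.10528425e-03 -9.99997710e-01]] [0.70678024 0.0844523  0.02215997] 0.9959275247445254 0.0187
scene tall_top [([0.553, 0.156, 0.154], 0.51)]
scene middle_top [([0.501, -0.257, 0.127], 0.72)]
scene short_top [([0.48, -0.062, 0.1], 0.48)]
scene tall_bottle [([0.539, 0.139, 0.078], 0.8)]
scene middle_bottle [([0.487, -0.27, 0.067], 0.72)]
scene short_bottle [([0.477, -0.069, 0.052], 0.92)]
scene capped_bottle [([0.597, -0.386, 0.066], 0.73)]
scene glass_beaker [([0.679, 0.08, 0.046], 0.6)]
scene dish [([0.668, -0.131, 0.02], 0.65), ([0.541, 0.139, 0.079], 0.33)]
scene porcelain_crucible [([0.47, -0.344, 0.019], 0.86)]
side tall_top [([0.55, 0.153, 0.156], 0.55), ([0.483, -0.063, 0.094], 0.4)]
side middle_top [([0.504, -0.258, 0.127], 0.48), ([0.49, -0.07, 0.052], 0.4)]
side short_top [([0.49, -0.068, 0.052], 0.27)]
side tall_bottle [([0.546, 0.143, 0.083], 0.9), ([0.487, -0.062, 0.098], 0.43)]
side middle_bottle [([0.502, -0.275, 0.074], 0.92)]
side short_bottle [([0.489, -0.07, 0.052], 0.66)]
side capped_bottle [([0.607, -0.379, 0.106], 0.53)]
side glass_beaker [([0.681, 0.078, 0.053], 0.92)]
side dish [([0.674, -0.133, 0.018], 0.89), ([0.546, 0.14, 0.087], 0.44)]
side porcelain_crucible []
1.1
```

View pictures.

View pics/scene0.png

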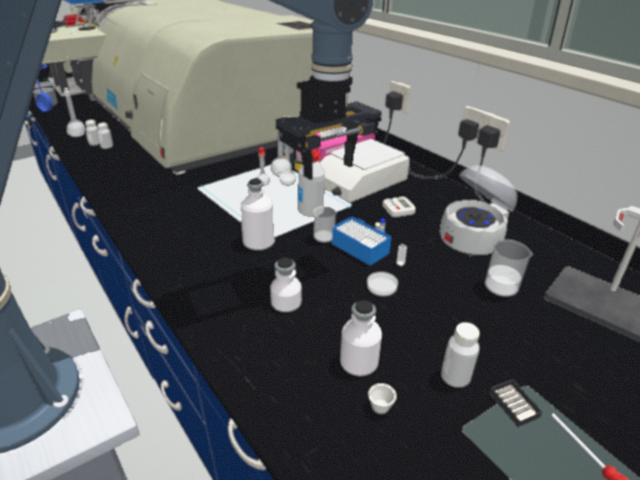

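View pics/side0.png

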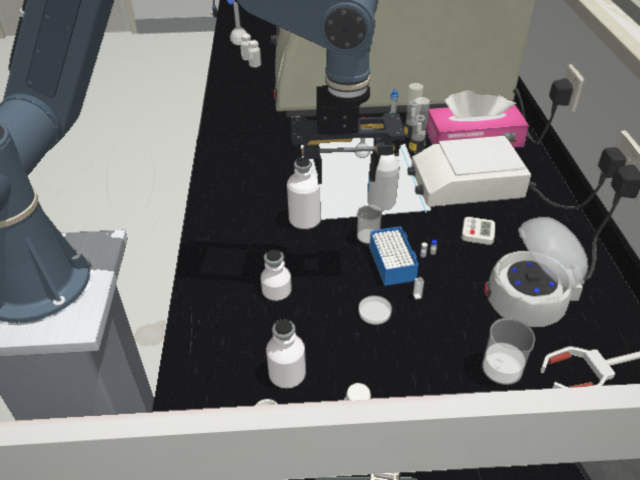

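```bash
cat > h.py <<'E'
import cv2,numpy as np
from rig import bot
def proj(c,P):
    k=bot.get_calibration(c);K=np.array([[k['fx'],0,k['cx']],[0,k['fy'],k['cy']],[0,0,1.]])
    return cv2.projectPoints(np.array(P,float).reshape(-1,1,3),np.array(k['rvec']),np.array(k['tvec']),K,np.array(k['D']))[0].reshape(-1,2)
def circ(x,y,z,r,n=40):
    a=np.linspace(0,2*np.pi,n);return np.c_[x+r*np.cos(a),y+r*np.sin(a),0*a+z]
E
cat > ov.py <<'E'
from h import *
T={'tall':(.5515,.1545,.160,.135,.036),'middle':(.502,-.2575,.130,.105,.032),'short':(.481,-.0625,.1,.075,.029)}
rows=[]
for c in ['scene','side']:
    im=cv2.imread(f'pics/{c}0.png');S=4
    r=[]
    for n,(x,y,zt,zr,R) in T.items():
        u=proj(c,[[x,y,zt-.06]])[0].astype(int)
        w,h=33,47
        x0,y0=u[0]-w,u[1]-h
        cr=cv2.resize(im[y0:y0+2*h,x0:x0+2*w],None,fx=S,fy=S,interpolation=cv2.INTER_CUBIC)[:300]
        if 1:
            for z,rad,col in [(zt-.0015,.0145,(0,255,0)),(0,R,(0,0,255))]:
                q=((proj(c,circ(x,y,z,rad))-[x0-.5,y0-.5])*S).astype(np.int32)
                cv2.polylines(cr,[q],True,col,1)
        r.append(cr)
    rows.append(np.hstack(r))
cv2.imwrite('pics/ov0.png',np.vstack(rows))
E
python3 ov.py
```

```text
(no output)
```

View pics/ov0.png

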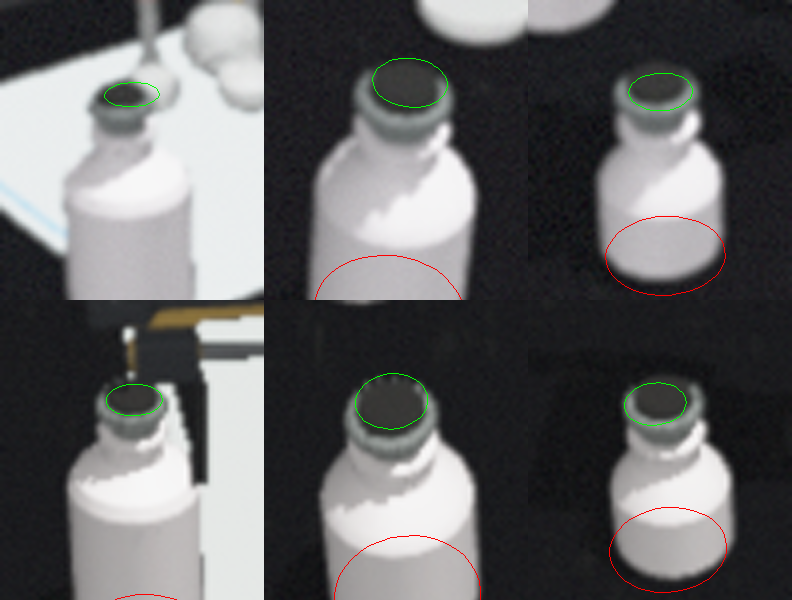

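Run:
```python
from h import *
from scipy.optimize import least_squares
T={'tall':(.5515,.1545,.1585),'middle':(.502,-.2575,.1285),'short':(.481,-.0625,.0985)}
D={'tall':((-7,-1),(1,1)),'middle':((-3,5),(0,3)),'short':((-4,-2),(6,-1))}
for n,p in T.items():
    tg={c:proj(c,[p])[0]+np.array(d)/4 for c,d in zip(['scene','side'],D[n])}
    f=lambda q:np.concatenate([proj(c,[[q[0],q[1],q[2]]])[0]-tg[c] for c in tg]+[[ (q[2]-p[2])*500]])
    r=least_squares(f,p);print(n,r.x.round(4),r.fun.round(2))
# wash bottle / things: ground
```

```text
tall [0.5508 0.1575 0.1577] [ 0.77  0.17 -0.64 -0.72 -0.42]
middle [ 0.5011 -0.2579  0.1274] [ 0.44 -0.38 -0.51 -0.1  -0.53]
short [ 0.4824 -0.0594  0.0974] [ 0.74 -0.12 -0.7  -0.51 -0.54]
```

>>> apply_moves --motion "0.04 -0.02 0 0 0 0 0.05; 0.085 -0.04 0 0 0 0 0.0; 0.12 -0.06 0 0 0 0 0.0; 0.12 -0.06 0 0 0 0 0.0; 0.12 -0.06 0 0 0 0 0.0; 0.12 -0.06 0 0 0 0 0.0; 0.12 -0.06 0 0 0 0 0.0; 0.12 -0.06 0 0 0 0 0.0"

```text
time_s: 2.1
position: [0.5653, 0.1194, 0.2224]
tcp_rot: [[0.001, 1.0, -0.0], [1.0, -0.001, -0.0], [-0.0, -0.0, -1.0]]
force: [-0.5, -0.4, 0.6]
opening: 0.176
```

Run:
```python
from h import *
im=bot.capture('wrist').copy()[:,:,::-1].copy()
q=proj('wrist',circ(.551,.156,.1585,.0145)).astype(np.int32);cv2.polylines(im,[q],True,(0,255,0),1)
print(q[:3],[d for d in bot.find_in('tall_top','wrist')])
cv2.imwrite('pics/w1.png',im);s=bot.read_state();print(s['position'],s['opening'],s['force'])
```

```text
[[314 203]
 [314 199]
 [313 196]] [{'point': [0.5538, 0.165, 0.1619], 'p': 0.95}]
[0.5651336  0.11965319 0.22248636] 0.08036288504669258 [-1.01646895 -0.29151712 -0.73262114]
```

View pics/w1.png

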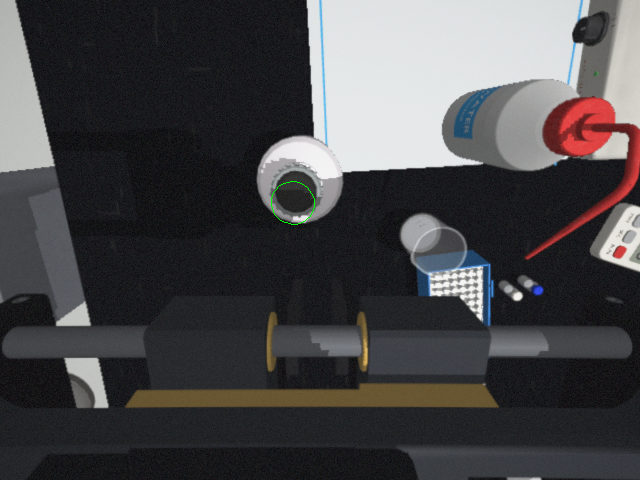

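Run:
```python
from h import *
from scipy.optimize import least_squares
im=np.hstack([cv2.resize(cv2.imread('pics/scene0.png')[130:230,230:360],None,fx=3,fy=3),cv2.resize(cv2.imread('pics/side0.png')[130:230,270:440],None,fx=2.4,fy=3)])
cv2.imwrite('pics/z.png',im)
def tri(o):
    f=lambda q:np.concatenate([proj(c,[q])[0]-u for c,u in o.items()])
    r=least_squares(f,[.65,.2,.15]);return r.x.round(3),r.fun.round(1)
print('tall3',tri({'scene':proj('scene',[[.551,.157,.158]])[0],'wrist':(296,190)}))
```

```text
tall3 (array([0.553, 0.164, 0.154]), array([-0.8,  0.1,  0.2,  0.1]))
```

View pics/z.png

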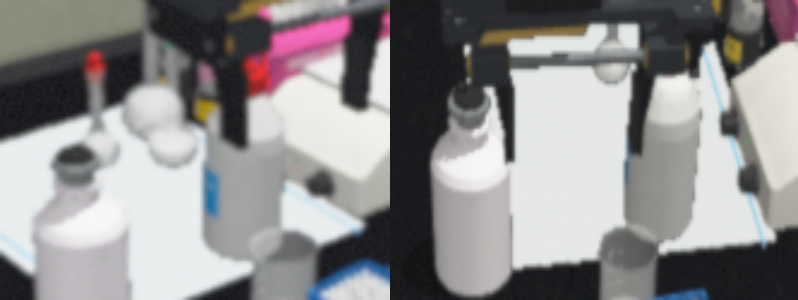

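Run:
```python
from h import *
from scipy.optimize import least_squares
def tri(o,z=None):
    f=lambda q:np.concatenate([proj(c,[q])[0]-u for c,u in o.items()]+([[(q[2]-z)*1e4]] if z is not None else []))
    r=least_squares(f,[.65,.2,.15]);return r.x.round(3),r.fun.round(1)
print(tri({'side':(382,208)},0.),tri({'scene':(230+240/3,130+255/3)},0.))
print('cap',tri({'scene':(316,155),'wrist':(580,125)}))
print('straw tip',[tri({'wrist':(528,258)},z)[0] for z in (.1,.15,.2)])
```

```text
(array([0.729, 0.188, 0.   ]), array([0., 0., 0.])) (array([0.717, 0.194, 0.   ]), array([0., 0., 0.]))
cap (array([0.736, 0.205, 0.151]), array([-2. ,  1.5,  0.5,  0.3]))
straw tip [array([0.754, 0.095, 0.1  ]), array([0.721, 0.114, 0.15 ]), array([0.688, 0.133, 0.2  ])]
```

>>> apply_moves --motion "0.02 -0.006 0 0 0 0 0; 0.042 -0.013 0 0 0 0 0; 0.042 -0.013 0.02 0 0 0 0; 0.042 -0.013 0.04 0 0 0 0; 0.042 -0.013 0.04 0 0 0 0; 0.042 -0.013 0.04 0 0 0 0; 0.042 -0.013 0.04 0 0 0 0; 0.042 -0.013 0.04 0 0 0 0"

```text
time_s: 3.2
position: [0.5524, 0.1621, 0.1833]
tcp_rot: [[0.0, 1.0, 0.001], [1.0, -0.0, 0.0], [0.0, 0.001, -1.0]]
force: [0.0, -0.2, 0.0]
opening: 0.005
```

Run:
```python
from h import *
s=bot.read_state();print(s['position'],s['force'],s['time_s'])
o=[]
for c,(x,y) in {'scene':(257,187),'side':(304,165)}.items():
    im=bot.capture(c)[:,:,::-1];cv2.imwrite(f'pics/{c}2.png',im)
    p=proj(c,[s['position']])[0];cr=cv2.resize(im[y-50:y+50,x-40:x+40],None,fx=5,fy=5,interpolation=cv2.INTER_CUBIC)
    cv2.circle(cr,tuple(((p-[x-40.5,y-50.5])*5).astype(int)),3,(0,0,255),-1);o.append(cr)
cv2.imwrite('pics/z2.png',np.hstack(o))
```

```text
[0.55242171 0.16209048 0.18329174] [ 0.03555737 -0.20279528  0.0234969 ] 3.2
```

View pics/z2.png

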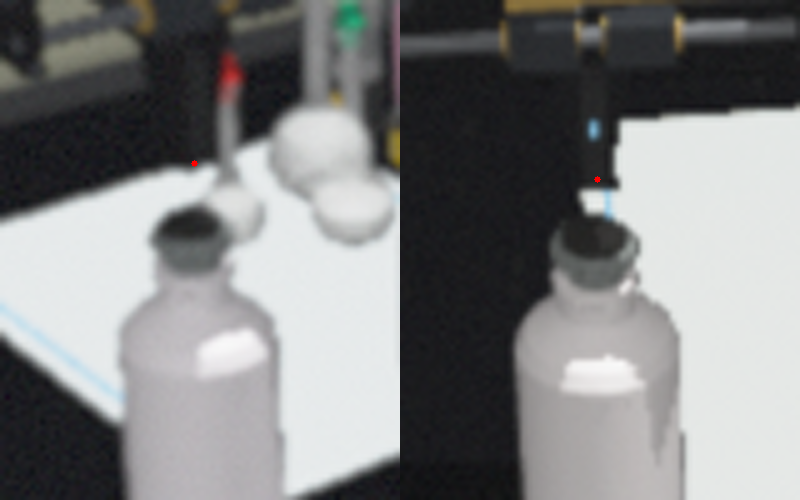

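>>> apply_moves --motion "0 0 0.01 0 0 0 0; 0 0 0.02 0 0 0 0; 0 0 0.024 0 0 0 0; 0 0 0.026 0 0 0 0; 0 0 0.028 0 0 0 0; 0 0 0.030 0 0 0 0; 0 0 0.031 0 0 0 0; 0 0 0.031 0 0 0 0"

```text
time_s: 4.3
position: [0.5519, 0.162, 0.1515]
tcp_rot: [[0.0, 1.0, -0.0], [1.0, -0.0, -0.0], [-0.0, -0.0, -1.0]]
force: [-1.7, -0.5, 1.4]
opening: 0.006
```

>>> apply_moves --motion "0 0 0.001 0 0 0 0; 0 0 0.002 0 0 0 0; 0 0 0.003 0 0 0 0; 0 0 0.003 0 0 0 0; 0 0 0.004 0 0 0 0; 0 0 0.004 0 0 0 0; 0 0 0.004 0 0 0 0; 0 0 0.004 0 0 0 0"

```text
time_s: 5.3
position: [0.5522, 0.162, 0.1481]
tcp_rot: [[0.0, 1.0, 0.001], [1.0, -0.0, 0.0], [0.0, 0.001, -1.0]]
force: [-1.9, -0.9, 6.1]
opening: 0.007
```

>>> apply_moves --motion "0 0 -0.005 0 0 0 0; 0 0 -0.03 0 0 0 0; 0 0 -0.06 0 0 0 0; -0.05 -0.01 -0.065 0 0 0 0; -0.11 -0.02 -0.065 0 0 0 0; -0.17 -0.03 -0.065 0 0 0 0; -0.23 -0.04 -0.065 0 0 0 0; -0.29 -0.05 -0.065 0 0 0 0"

```text
time_s: 6.3
position: [0.5022, -0.1301, 0.2126]
tcp_rot: [[0.0, 1.0, 0.002], [1.0, -0.0, -0.001], [-0.001, 0.002, -1.0]]
force: [0.6, 0.6, 0.5]
opening: 0.007
```

Run:
```python
from h import *
s=bot.read_state();print(s['position'],s['force'],s['time_s'])
o=[]
for c,(x,y) in {'scene':(257,187),'side':(304,165)}.items():
    im=bot.capture(c)[:,:,::-1];cv2.imwrite(f'pics/{c}3.png',im)
    for j in (im,cv2.imread(f'pics/{c}0.png')):o.append(cv2.resize(j[y-25:y+40,x-20:x+20],None,fx=5,fy=5,interpolation=cv2.INTER_CUBIC))
cv2.imwrite('pics/z3.png',np.hstack(o))
```

```text
[ 0.50215678 -0.1300987   0.21255032] [0.64458415 0.60505739 0.48260423] 6.3
```

View pics/z3.png

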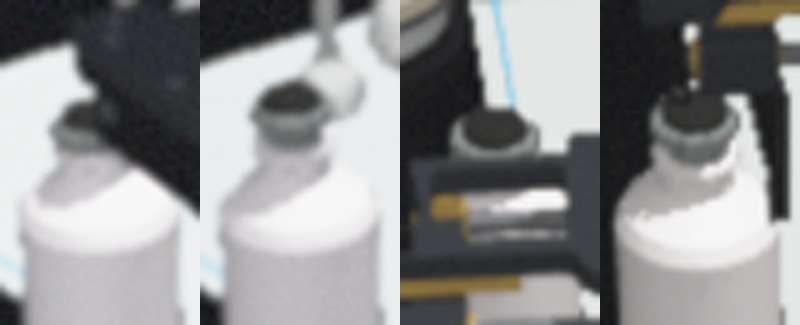

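>>> apply_moves --motion "-0.06 0 0 0 0 0 0; -0.12 0 0 0 0 0 0; -0.17 0 0 0 0 0 0; -0.17 0 0 0 0 0 0; -0.17 0 0 0 0 0 0; -0.17 0 0 0 0 0 0; -0.17 0 0 0 0 0 0; -0.17 0 0 0 0 0 0"

```text
time_s: 7.4
position: [0.5022, -0.2971, 0.2127]
tcp_rot: [[-0.001, 1.0, 0.0], [1.0, 0.001, -0.0], [-0.0, 0.0, -1.0]]
force: [-0.2, 0.1, -0.2]
opening: 0.005
```

Run:
```python
from h import *
s=bot.read_state();print(s['position'],s['force'],s['time_s'])
im=bot.capture('wrist')[:,:,::-1].copy()
for p in ((.501,-.258,.1275),(.4815,-.061,.098)):
  q=proj('wrist',circ(*p,.0145)).astype(np.int32);cv2.polylines(im,[q],True,(0,255,0),1)
for n in ('middle_top','short_top'):print(bot.find_in(n,'wrist'))
cv2.imwrite('pics/w4.png',im)
im=bot.capture('side')[:,:,::-1];cv2.imwrite('pics/side4.png',im)
o=[cv2.resize(j[125:245,264:344],None,fx=5,fy=5,interpolation=cv2.INTER_CUBIC) for j in (im,cv2.imread('pics/side0.png'))]
cv2.imwrite('pics/z4.png',np.hstack(o))
```

```text
[ 0.50219123 -0.29712816  0.21273065] [-0.21503952  0.10861548 -0.16858407] 7.4
[{'point': [0.4998, -0.2584, 0.1281], 'p': 0.83}, {'point': [0.6063, -0.3609, 0.0582], 'p': 0.69}]
[{'point': [0.4649, -0.3536, 0.0165], 'p': 0.53}]
```

View pics/w4.png

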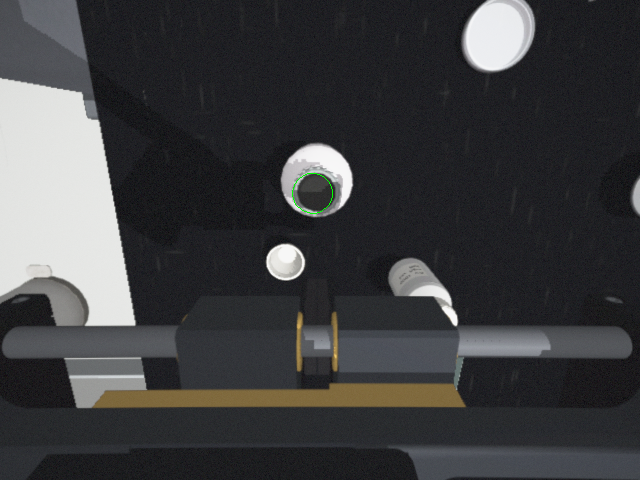

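View pics/z4.png

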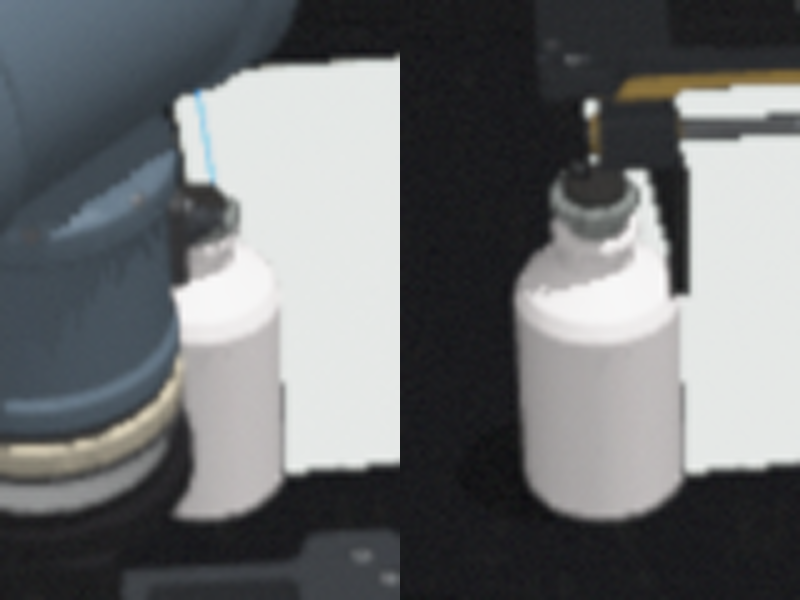

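>>> apply_moves --motion "0.02 0 0 0 0 0 0; 0.04 -0.001 0 0 0 0 0; 0.04 -0.001 0.02 0 0 0 0; 0.04 -0.001 0.05 0 0 0 0; 0.04 -0.001 0.07 0 0 0 0; 0.04 -0.001 0.077 0 0 0 0; 0.04 -0.001 0.077 0 0 0 0; 0.04 -0.001 0.077 0 0 0 0"

```text
time_s: 8.6
position: [0.5016, -0.2581, 0.1365]
tcp_rot: [[-0.0, 1.0, 0.001], [1.0, 0.0, -0.001], [-0.001, 0.001, -1.0]]
force: [0.4, 0.0, -0.2]
opening: 0.001
```

>>> apply_moves --motion "0 0 0.004 0 0 0 0; 0 0 0.006 0 0 0 0; 0 0 0.008 0 0 0 0; 0 0 0.010 0 0 0 0; 0 0 0.012 0 0 0 0; 0 0 0.014 0 0 0 0; 0 0 0.014 0 0 0 0; 0 0 0.014 0 0 0 0"

```text
time_s: 9.6
position: [0.501, -0.258, 0.1215]
tcp_rot: [[-0.0, 1.0, -0.0], [1.0, 0.0, -0.0], [-0.0, -0.0, -1.0]]
force: [-0.8, 0.6, 2.1]
opening: 0.006
```

>>> apply_moves --motion "0 0 0.001 0 0 0 0; 0 0 0.002 0 0 0 0; 0 0 0.003 0 0 0 0; 0 0 0.003 0 0 0 0; 0 0 0.004 0 0 0 0; 0 0 0.004 0 0 0 0; 0 0 0.004 0 0 0 0; 0 0 0.004 0 0 0 0"

```text
time_s: 10.6
position: [0.501, -0.258, 0.118]
tcp_rot: [[-0.0, 1.0, 0.0], [1.0, 0.0, -0.0], [-0.0, 0.0, -1.0]]
force: [-1.3, -0.1, 7.2]
opening: 0.006
```

>>> apply_moves --motion "0 0 -0.005 0 0 0 0; 0 0 -0.03 0 0 0 0; 0 0 -0.07 0 0 0 0; 0.05 -0.008 -0.075 0 0 0 0; 0.11 -0.016 -0.075 0 0 0 0; 0.155 -0.019 -0.075 0 0 0 0; 0.155 -0.019 -0.075 0 0 0 0; 0.155 -0.019 -0.075 0 0 0 0"

```text
time_s: 11.6
position: [0.4825, -0.1033, 0.1925]
tcp_rot: [[-0.001, 1.0, 0.001], [1.0, 0.001, -0.001], [-0.001, 0.001, -1.0]]
force: [0.7, 0.1, -0.3]
opening: 0.002
```

Run:
```python
from h import *
s=bot.read_state();print(s['position'],s['force'],s['time_s'])
im=bot.capture('wrist')[:,:,::-1].copy()
q=proj('wrist',circ(.4815,-.061,.098,.0145)).astype(np.int32);cv2.polylines(im,[q],True,(0,255,0),1)
print(bot.find_in('short_top','wrist'))
cv2.imwrite('pics/w5.png',im)
im=bot.capture('side')[:,:,::-1];cv2.imwrite('pics/side5.png',im)
o=[cv2.resize(j[300:400,244:324],None,fx=5,fy=5,interpolation=cv2.INTER_CUBIC) for j in (im,cv2.imread('pics/side0.png'))]
cv2.imwrite('pics/z5.png',np.hstack(o))
```

```text
[ 0.48248845 -0.10331035  0.19253929] [ 0.68905632  0.09193734 -0.32757021] 11.6
[{'point': [0.4802, -0.0504, 0.1004], 'p': 0.72}]
```

View pics/w5.png

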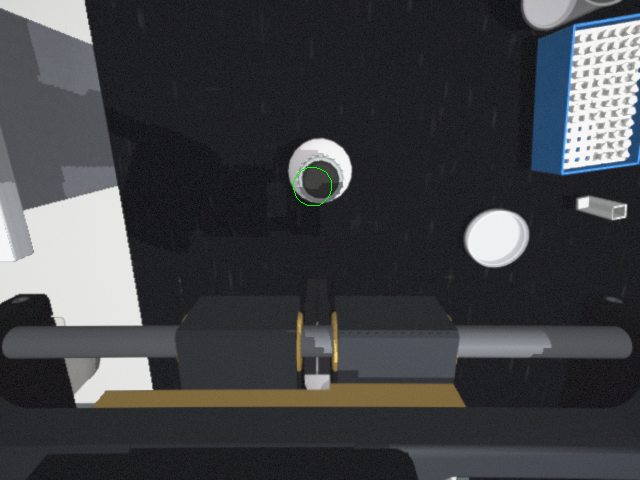

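View pics/z5.png

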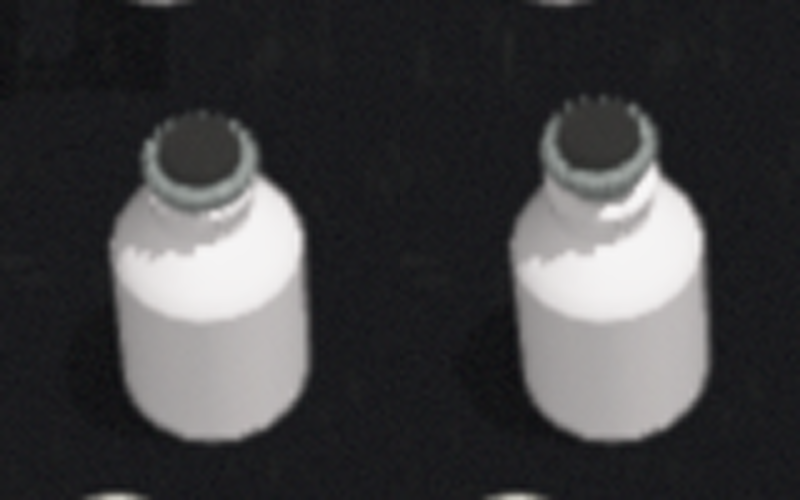

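>>> apply_moves --motion "0.025 0.001 0 0 0 0 0; 0.046 0.003 0 0 0 0 0; 0.046 0.003 0.02 0 0 0 0; 0.046 0.003 0.05 0 0 0 0; 0.046 0.003 0.07 0 0 0 0; 0.046 0.003 0.083 0 0 0 0; 0.046 0.003 0.085 0 0 0 0; 0.046 0.003 0.085 0 0 0 0"

```text
time_s: 12.75
position: [0.4854, -0.0574, 0.1078]
tcp_rot: [[0.001, 1.0, 0.001], [1.0, -0.001, -0.0], [-0.0, 0.001, -1.0]]
force: [0.4, -1.2, -0.1]
opening: 0.005
```

Run:
```python
from h import *
s=bot.read_state();print(s['position'],s['force'],s['time_s'])
o=[]
for c,(x,y) in {'scene':(286,268),'side':(274,259)}.items():
    im=bot.capture(c)[:,:,::-1];cv2.imwrite(f'pics/{c}6.png',im)
    o.append(cv2.resize(im[y-50:y+50,x-40:x+40],None,fx=5,fy=5,interpolation=cv2.INTER_CUBIC))
cv2.imwrite('pics/z6.png',np.hstack(o))
```

```text
[ 0.48540349 -0.0573887   0.10784047] [ 0.36274738 -1.16897654 -0.11688353] 12.75
```

View pics/z6.png

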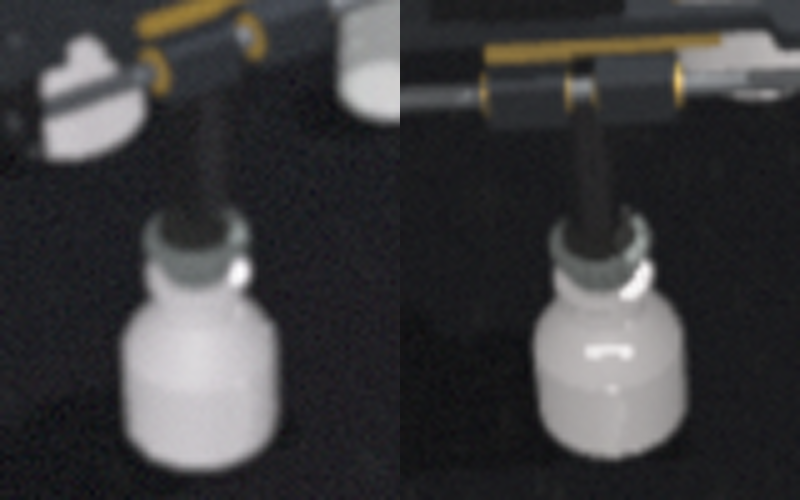

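>>> apply_moves --motion "0 0 0.004 0 0 0 0; 0 0 0.006 0 0 0 0; 0 0 0.008 0 0 0 0; 0 0 0.010 0 0 0 0; 0 0 0.012 0 0 0 0; 0 0 0.014 0 0 0 0; 0 0 0.015 0 0 0 0; 0 0 0.015 0 0 0 0"

```text
time_s: 13.85
position: [0.485, -0.057, 0.0925]
tcp_rot: [[0.0, 1.0, -0.0], [1.0, -0.0, 0.0], [0.0, -0.0, -1.0]]
force: [1.0, 0.3, 1.4]
opening: 0.003
```

>>> apply_moves --motion "0 0 0.001 0 0 0 0; 0 0 0.002 0 0 0 0; 0 0 0.003 0 0 0 0; 0 0 0.003 0 0 0 0; 0 0 0.004 0 0 0 0; 0 0 0.004 0 0 0 0; 0 0 0.004 0 0 0 0; 0 0 0.004 0 0 0 0"

```text
time_s: 14.85
position: [0.485, -0.057, 0.0886]
tcp_rot: [[0.0, 1.0, 0.0], [1.0, -0.0, -0.0], [-0.0, 0.0, -1.0]]
force: [-0.3, 1.4, 4.4]
opening: 0.007
```

One millimetre more for margin, then lift away.

>>> apply_moves --motion "0 0 0.001 0 0 0 0; 0 0 0.001 0 0 0 0; 0 0 0.001 0 0 0 0; 0 0 0.001 0 0 0 0; 0 0 0.001 0 0 0 0; 0 0 0.001 0 0 0 0; 0 0 0.001 0 0 0 0; 0 0 0.001 0 0 0 0"

```text
time_s: 15.85
position: [0.485, -0.057, 0.0878]
tcp_rot: [[-0.0, 1.0, 0.0], [1.0, 0.0, -0.0], [-0.0, 0.0, -1.0]]
force: [-1.2, 1.0, 6.1]
opening: 0.003
```

>>> apply_moves --motion "0 0 -0.005 0 0 0 0; 0 0 -0.03 0 0 0 0; 0 0 -0.08 0 0 0 0; 0 0.02 -0.13 0 0 0 0; 0 0.06 -0.16 0 0 0 0; 0 0.12 -0.16 0 0 0 0; 0 0.15 -0.16 0 0 0 0; 0 0.15 -0.16 0 0 0 0"

```text
time_s: 16.85
position: [0.6363, -0.0572, 0.2466]
tcp_rot: [[-0.001, 1.0, -0.0], [1.0, 0.001, -0.0], [-0.0, -0.0, -1.0]]
force: [-1.3, 0.5, 0.2]
opening: 0.005
```

Run:
```python
from h import *
s=bot.read_state();print(s['position'],s['force'],s['time_s'])
o=[]
for c in ('scene','side'):
    im=bot.capture(c)[:,:,::-1];cv2.imwrite(f'pics/{c}7.png',im)
    o.append(np.hstack([j[140:440,200:500] for j in (cv2.imread(f'pics/{c}0.png'),im)]))
cv2.imwrite('pics/z7.png',np.vstack(o))
```

```text
[ 0.63630197 -0.05718012  0.24655075] [-1.31654432  0.48968124  0.17828599] 16.85
```

View pics/z7.png

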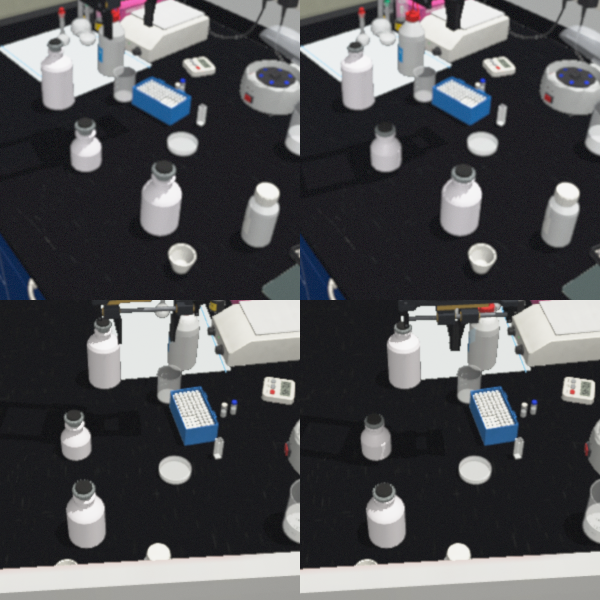

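All three stoppers sit lower than at the start, and no bottle or bystander has moved (left: start, right: now). Handing in.

```bash
python3 -c "
from rig import bot
print(bot.hand_in())"
```

```text
the job is handed in; nothing more can be done
None
```

I pressed all three stoppers home with the shut fingertips, tall first, then middle, then short, and handed the job in shortly after 16.9 s of the 45 s allowed. The hand-in reported no verdict.

| Stopper | Force at the end of the press | Fingertip height | Fully-home height |
|---|---|---|---|
| tall | 6.1 N | 148.1 mm | 150 mm |
| middle | 7.2 N | 118.0 mm | 120 mm |
| short | 6.1 N | 87.8 mm | 90 mm |

- **Seating:** each final force is well above the 2.5 N sliding friction, and each fingertip ended about 2 mm below the fully-home height. That is the button's spring giving against the hard stop. I only have force readings from the end of each move, and none passed 7.2 N.
- **Pictures:** the last scene and side views show all three stoppers lower than at the start. The bottles are upright and unmoved, and the bystanders in view are where they began. The arm is clear of everything.
- **Disagreement:** for the tall and short bottles, the wrist camera placed the button 5 to 8 mm from where the other two cameras did. I aimed between the two estimates, checked each by picture just above the button, and both presses landed on it.

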